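# Feed a lacquered ukulele bridge into the curing cabinet

## Task

With the fingertips, push the steel tray that holds the freshly lacquered ukulele bridge along the in-feed table, through the swinging light flap and wholly into the curing cabinet, then draw the fingers back out so that the flap drops fully shut behind it. Only slide the tray: do not lift it, do not touch the wet bridge, keep the bridge lying in the tray, and leave the other things on the bench where they are.

Things in the scene. Friction and masses are not known exactly. Their poses are not given: they have to be found in the camera images.
- mouth (a point): Mid-lane point on top of the curing cabinet's fixed, level in-feed table, at the cabinet's mouth; x = feed direction (into the cabinet), y = left of it, z up. The mouth is 106 mm wide and 84 mm high, in a 4 mm front wall at x -4 to 0. The table's top is 52 mm over the bench, 190 mm wide, and begins at x -370 mm
- guide_entry (a point): Mid-lane point on the in-feed table 130 mm before the mouth (same axes), where the guides begin: bars 14 mm high, 68 mm either side of mid-lane here, closing in to 52 mm either side within 60 mm, then straight and parallel into the cabinet
- sill (a point): Mid-lane point 75 mm inside the mouth, level with the in-feed table, over the first of a bed of lightly braked 16 mm rollers that falls 10 degrees from here to a rubber stop 181 mm farther on (same axes). A tray pushed until its centre is past this point tips onto the rollers and rolls in to the stop by itself
- header_top (a point): Top of the front wall over the mouth's middle, 104 mm over the in-feed table: level with the cabinet's roof, which has an amber viewing window. A lamp head, 183 mm over the table, begins 266 mm beyond the mouth
- flap (a joint): Light flap hung from its top edge just inside the mouth: aluminium sheet 114 mm wide, 83 mm long, 0.06 kg; hinge 4 mm inside, 87 mm over the table. 0 = hanging shut, grows to 1.45 rad as it swings inwards and up; inwards only. Whatever pushes in opens it; it rides on the tray's rims or on the fingers and falls shut by its own weight when nothing is under it
- flap_edge (a point): Middle of the flap's lower edge, 4 mm over the in-feed table when shut
- tray: The open steel tray that holds the bridge: 130 long (its x, roughly along the feed at the start), 90 wide, 34 high, walls 3 mm, about 0.3 kg, smooth metal as are the table and guides, standing loose on the in-feed table before the flared guides; origin at the centre of its underside
- bridge: Dark wooden ukulele bridge with wet lacquer, 94 x 20 x 11 mm, lying loose in the tray; origin at the centre of its underside, x along its length
- empty_tray: An equal tray without a bridge, on the bench beside the in-feed table; origin at the centre of its underside
- lacquer_jar: Amber jar, 68 mm diameter, 90 mm high, on the bench; origin at the centre of its underside
- sanding_block: Cork block 110 x 60 x 30 mm on the bench; origin at the centre of its underside
- tape_roll: Roll of masking tape lying flat, 90 mm diameter, 24 mm high; origin at the centre of its underside
- cam_clamp: Wooden cam clamp lying on its side, bar 170 mm, jaws 90 mm, 20 mm high; origin at the middle of its bar's underside
- neck_blank: Wooden ukulele neck blank, 245 x 60 x 18 mm, lying on the bench; origin at its underside
Mind the look-alikes: they are no part of the job. What is shaped like the tray but blue is not meant.

How it is judged:
On the way, in this order (a step that is already met when the one before it is completed fails the run):
1. the tray's front is under the flap and the flap has swung open (value of joint flap above 0.5 rad and x of tray in the frame of mouth between -0.045 and 0.06 m), for 0.1 s.
2. the whole tray is inside the mouth (x of tray in the frame of mouth above 0.067 m), for 0.1 s.
At the end, for the whole second after the job is handed in: The tray is at rest wholly inside the cabinet (centre over 67 mm past the mouth), level or on the rollers (tilt under 0.25 rad), the bridge lies on the tray's floor (within 60 mm of its centre, 10 mm of its underside, tilt under 0.3 rad) and the flap hangs shut (within 0.05 rad) (value of joint flap below 0.05 rad and x of tray in the frame of mouth above 0.067 m and z of tray in the frame of mouth below 0.005 m and angle between tray's own z axis and vertical below 0.25 rad and linear speed of tray below 0.02 m/s and z of bridge in the frame of tray below 0.01 m and angle between bridge's own z axis and vertical below 0.3 rad and horizontal distance between bridge and tray below 0.06 m); the robot touches nothing.
It fails at once if the tray is lifted (more than 12 mm off the in-feed table) or tipped (more than 0.35 rad) (z of tray in the frame of mouth above 0.012 m or angle between tray's own z axis and vertical above 0.35 rad).
It fails at once if the wet bridge is touched by the robot (contact force between the arm and bridge above 0.2 N).
It fails at once if the wet bridge is touched by the fingers (contact force between the fingers and bridge above 0.2 N).
It fails at once if another thing on the bench is moved more than 20 mm (distance of any of empty_tray, lacquer_jar, sanding_block, tape_roll, cam_clamp, neck_blank from where it was at the start of the episode above 0.02 m).
It also fails if it takes over 43 s, if anything falls off the work surface, if the arm or the gripper's body presses on something with over 40 N, if the wrist force passes 120 N, or if a joint passes its speed limit or range.

## Robot

A 6-joint arm with a two-finger parallel gripper is mounted at the origin on the work surface. World frame = base frame: x ahead of the robot, y to its left, z up, the work surface at z = 0. Lengths are in m, angles in rad, forces in N, time in s.
With the tool pointing down it reaches from about 0.275 to 0.825 m from the base axis. Payload 4.9 kg.
Tool frame: the origin (TCP) lies midway between the tips of the shut fingers; the grasp point (between the pads) lies 19 mm behind it (grip_point_offset is the distance from the TCP to the grasp point, in m); z points along the fingers, x is the direction in which the jaws open and shut, and the axes are right-handed (so a half turn about z gives the same grasp; the last joint's range is limited). The gripper opens to 85 mm and grips with 20 to 120 N. Pads are 22 mm wide; open, the fingers measure 114 mm over their backs; the gripper's body (76 mm by 85 mm) begins 54 mm behind the grasp point. The pads swing forward as they close: fully open they stand 13 mm farther back than shut.
Start: joints at [-1.386, 0.326, -0.193, 1.052, 0, 1.437], TCP at [0.172, -0.522, 0.231] pointing down, gripper open.
Joint ranges: [-2.65, 2.65], [-0.97, 1.79], [-1.3, 1.35], [-1.93, 2.1], [-1.47, 1.37], [-3.14, 3.14]. Speed limits (rad/s): [2.57, 2.57, 3.14, 3.14, 3.14, 3.14].

## Interface

Orientations are given as a rotation vector (axis times angle).
In Python, from cell import * gives the robot as it stands. Calls block until the motion is done:
- movep(position, orientation): joint-space move of the TCP to a pose.
- move_l(position, velocity=0.15, rot=None, until_force=None): straight line of the TCP; rot=None keeps the orientation; velocity is the mean speed in m/s. With until_force (N) it stops when the force on the tool has changed by that much, and returns True; else False.
- set_joints(angles): joint-space move.
- let_go() and grab(newtons=None): open the fingers fully, or close them until they stop; newtons is the grip in N (None keeps the last).
- sleep(seconds).
- ik(position, orientation): joint angles nearest the present ones, or None.
- get_state(): the state.
- grab_frame(name): name is "scene" or "top" or "wrist"; returns a dict with "img" (420x560x3 uint8, red, green, blue), "fx", "fy", "cx", "cy" (pixels), "cam_to_world" (4x4, takes a point from camera to world coordinates); the wrist camera has in their place "T_tool_cam" (4x4, takes a point from camera to tool coordinates, whose origin is the TCP and whose axes are the tool frame's). Camera axes: x right, y down, z forward; pixel columns grow to the right and rows downward; lengths in m; the calibration is good to about 2 mm. A picture is of the moment at which its call begins: read the wrist's pose just before it. There is no depth.
A pose or a line that the arm cannot do raises MotionError and nothing moves.
- sign_off(): hands the job in, once; it reports no verdict.
Trained networks look in the newest picture that a camera, given by its name, has taken for a name from the list of things; names that differ only in an ending like _2 or _b are one class to them, and where a whole thing is asked for, a point or a joint stands for the part that bears it (a point fixed in the world has none). Each returns a list of dicts, best first, with "score" (0 to 1); they miss things now and then, are a little off and sometimes report something else, mostly with a low value. They report only what shows in the picture. A call takes as long as a camera call. They do not tell look-alikes from the thing itself.
- spot_in(camera, name): "centre" ([column, row] in pixels, amid what is visible of it).
- silhouettes(camera, name): "mask" (420x560 bool, what is visible of it) and "centre" ([column, row] in pixels, amid what is visible of it).
- tip_of(camera, name): "centre" ([column, row] in pixels: a listed point, or the origin of a listed thing).
The state is a dict: "clock": time; "q": joint angles; "joint_velocities": joint speeds; "tau": joint torques, N m; "position": TCP position; "eef_rot": TCP orientation; "contact_force": force on the tool from outside, world axes, zero at the start; "wrist_torque": the same for the moment, N m; "finger_gap": opening from 0.0 (shut) to 1.0 (fully open).
Only numpy, scipy, OpenCV 4.12 (cv2) and the standard library are available. Lean on these libraries where they do the work, as an engineer would, in place of code of your own. Each camera call takes 0.05 s, during which the arm holds its last target.

## Working session

There is one attempt and no reset: what is moved stays moved. The work goes in short steps, each a Python script; the robot and the scene stay as the last script left them, time stands still between calls to the robot, and variables do not carry over. Pictures are saved under pics/ and viewed, and the job is handed in when it is done.

```bash
ls; mkdir -p pics; python3 - <<'E'
from cell import *
import cv2
for n in ("scene","top","wrist"):
    f=grab_frame(n); cv2.imwrite(f"pics/{n}0.png",f["img"][:,:,::-1])
    print(n,f["fx"],f["cx"],f["cy"]); print(f.get("cam_to_world",f.get("T_tool_cam")).__repr__())
    for t in ("tray","mouth","guide_entry","sill","header_top","flap_edge","bridge"):
        try:print(t,[(r["centre"],round(r["score"],2)) for r in tip_of(n,t)])
        except Exception as e: print(t,e)
print(get_state())
E
```

```text
pics
scene 407.40624686486086 290.5033710517433 209.6219960393208
array([[-4.50617238e-01,  7.22027875e-01, -5.24995097e-01,
         1.11198864e+00],
       [ 8.92716929e-01,  3.63952324e-01, -2.65697555e-01,
         2.37413692e-01],
       [-7.67855230e-04, -5.88399909e-01, -8.08569698e-01,
         1.09797959e+00],
       [ 0.00000000e+00,  0.00000000e+00,  0.00000000e+00,
         1.00000000e+00]])
tray [([268.4, 150.7], 0.97), ([435.5, 237.5], 0.75), ([269.2, 215.6], 0.61)]
mouth [([344.6, 255.2], 0.73), ([298.7, 290.5], 0.17)]
guide_entry [([306.0, 232.0], 0.59)]
sill [([209.8, 168.3], 0.35), ([342.2, 323.7], 0.34)]
header_top [([347.8, 234.1], 0.85), ([305.1, 231.9], 0.59)]
flap_edge []
bridge [([268.9, 219.3], 0.58)]
top 430.91979724156704 286.3843551435145 208.9183071391832
array([[ 0.02150457, -0.99106723,  0.13161798,  0.34551777],
       [-0.99940821, -0.02484494, -0.02378981, -0.07576292],
       [ 0.02684734, -0.1310285 , -0.99101501,  1.11875287],
       [ 0.        ,  0.        ,  0.        ,  1.        ]])
tray [([306.3, 213.7], 0.82), ([114.8, 284.1], 0.69), ([375.
[... 685 characters left out ...]
eader_top []
flap_edge []
bridge []
{'clock': 1.2, 'q': array([-1.38621392e+00,  3.26215900e-01, -1.92609624e-01,  1.05200198e+00,
        5.26226991e-06,  1.43661970e+00]), 'joint_velocities': array([0.0006396 , 0.00147067, 0.00073876, 0.00102051, 0.00032205,
       0.00086447]), 'tau': array([-1.01083318e-03, -4.43334675e+01,  2.62758297e+01,  1.03097082e-03,
       -4.51882179e-04,  1.70644192e-06]), 'position': array([ 0.17239002, -0.52229538,  0.23126851]), 'eef_rot': array([-2.54582155e+00,  1.84071673e+00,  2.97889872e-05]), 'contact_force': array([ 1.0925385 , -0.23281498, -0.37597352]), 'wrist_torque': array([-0.03266008, -0.0147796 , -0.00787816]), 'finger_gap': 0.9995349462526124}
```

View pics/scene0.png

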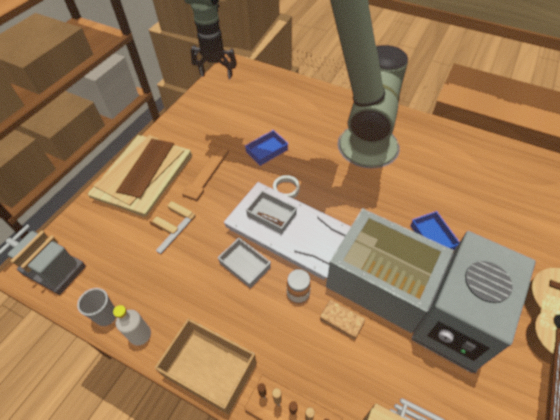

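View pics/top0.png

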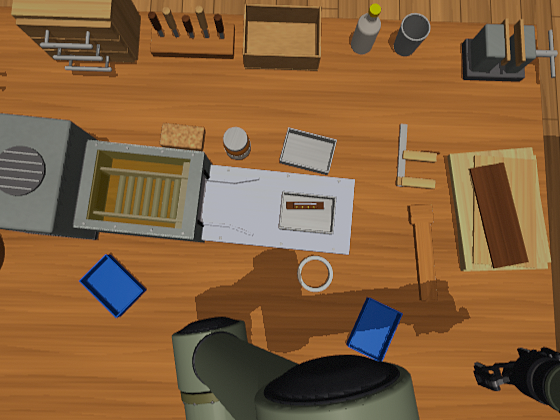

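```bash
python3 - <<'E'
import cv2
im=cv2.imread("pics/top0.png")
c=im[145:265,185:365]; cv2.imwrite("pics/topcrop.png",cv2.resize(c,None,fx=4.4,fy=4.4,interpolation=cv2.INTER_CUBIC))
im=cv2.imread("pics/scene0.png")
c=im[170:290,215:375]; cv2.imwrite("pics/scenecrop.png",cv2.resize(c,None,fx=5,fy=5,interpolation=cv2.INTER_CUBIC))
E
```

```text
(no output)
```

View pics/topcrop.png

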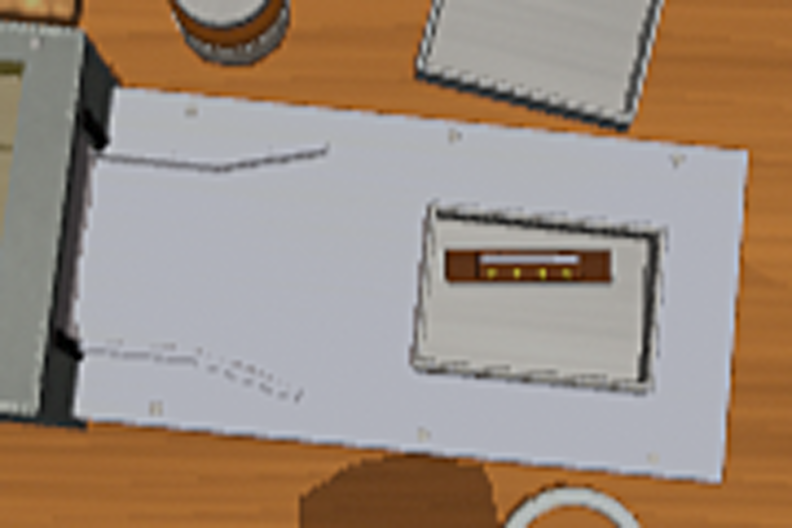

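View pics/scenecrop.png

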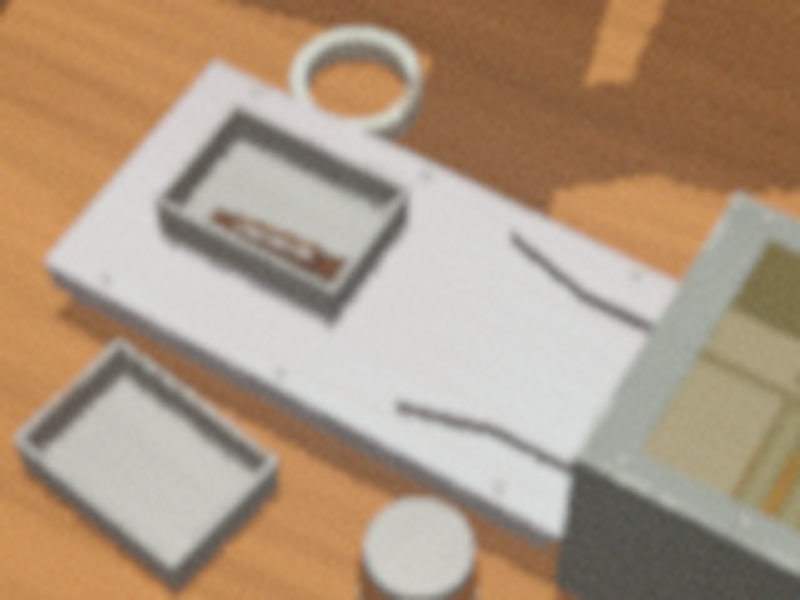

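```bash
cat > h.py <<'E'
import numpy as np
C=dict(
top=(430.91979724156704,286.3843551435145,208.9183071391832,np.array([[ 0.02150457, -0.99106723,  0.13161798,  0.34551777],[-0.99940821, -0.02484494, -0.02378981, -0.07576292],[ 0.02684734, -0.1310285 , -0.99101501,  1.11875287]])),
scene=(407.40624686486086,290.5033710517433,209.6219960393208,np.array([[-4.50617238e-01,7.22027875e-01,-5.24995097e-01,1.11198864],[8.92716929e-01,3.63952324e-01,-2.65697555e-01,2.37413692e-01],[-7.67855230e-04,-5.88399909e-01,-8.08569698e-01,1.09797959]])))
def px(cam,uv,z):
    f,cx,cy,T=C[cam]; d=T[:,:3]@np.array([(uv[0]-cx)/f,(uv[1]-cy)/f,1]); o=T[:,3]
    return o+d*(z-o[2])/d[2]
E
python3 - <<'E'
from h import *
np.set_printoptions(precision=4,suppress=True)
tc=lambda u,v:(u/4.4+185,v/4.4+145)
sc=lambda u,v:(u/5+215,v/5+170)
print("table")
P={}
for k,a in dict(farL=(747,150),farR=(722,481),wallL=(118,88),wallR=(78,420),gL=(328,150),gR=(300,398)).items():
    P[k]=px("top",tc(*a),.052); print(k,P[k])
for k,a in dict(farR=(213,62),farL=(47,263),gR=(514,234),gL=(400,405)).items(): print("scene",k,px("scene",sc(*a),.052))
print("tray rim top",*[px("top",tc(*a),.086) for a in ((430,203),(663,231),(648,392),(412,370))])
print("tray rim scene",*[px("scene",sc(*a),.086) for a in ((238,108),(408,190),(335,297),(160,207))])
e=P["farL"]-P["farR"];print(np.linalg.norm(e),np.arctan2(*( -e[0:2]*[1,-1])[::1]))
mid=(P["farL"]+P["farR"])/2
for a,b in (("wallL","farL"),("wallR","farR")):
    d=P[a]-P[b]; print("dir",np.degrees(np.arctan2(d[1],d[0])),np.linalg.norm(d))
print("mid",mid, "edge yaw",np.degrees(np.arctan2(-e[0]*0+e[1],e[0])))
E
```

```text
table
farL [ 0.5677 -0.2729  0.052 ]
farR [ 0.3778 -0.2589  0.052 ]
wallL [0.5941 0.089  0.052 ]
wallR [0.4038 0.1029 0.052 ]
gL [ 0.5612 -0.0322  0.052 ]
gR [ 0.419  -0.0207  0.052 ]
scene farR [ 0.382 -0.255  0.052]
scene farL [ 0.5697 -0.2671  0.052 ]
scene gR [ 0.4192 -0.0173  0.052 ]
scene gL [ 0.5619 -0.0262  0.052 ]
tray rim top [ 0.5261 -0.0907  0.086 ] [ 0.5137 -0.22    0.086 ] [ 0.4244 -0.2123  0.086 ] [ 0.4333 -0.083   0.086 ]
tray rim scene [ 0.4316 -0.2061  0.086 ] [ 0.4409 -0.0811  0.086 ] [ 0.5311 -0.0849  0.086 ] [ 0.5209 -0.2111  0.086 ]
0.19036876893724738 -1.6443872193250297
dir 85.8271494931231 0.3628203024502126
dir 85.9029798843976 0.36268593807815297
mid [ 0.4728 -0.2659  0.052 ] edge yaw -4.216447552577444
```

```bash
cat >> h.py <<'E'
from scipy.spatial.transform import Rotation as Ro
psi=np.radians(85.8); f_=np.array([np.cos(psi),np.sin(psi),0]); l_=np.array([-f_[1],f_[0],0]); Z=np.array([0,0,1.])
M=np.array([0.4743,-0.2635,0.052])+.370*f_
def W(x,y,z): return M+x*f_+y*l_+z*Z
def rot(deg,roll=0,yaw=0):
    t=np.radians(deg); z=np.sin(t)*f_-np.cos(t)*Z; x=-l_; y=np.cross(z,x)
    R=Ro.from_matrix(np.c_[x,y,z])
    return (Ro.from_rotvec(np.radians(yaw)*Z)*R*Ro.from_euler('z',roll,degrees=True)).as_rotvec()
E
python3 - <<'E'
from h import *; from cell import ik,get_state
np.set_printoptions(precision=3,suppress=True)
print(M)
for th in (40,45,50,55,60,65):
  for roll in (0,180,90,-90):
    print(th,roll,[None if (q:=ik(list(W(x,.003,z)),list(rot(th,roll)))) is None else np.array(q) for x,z in ((-.36,.1),(-.36,.014),(-.15,.014),(.03,.014))])
E
```

```text
[0.501 0.106 0.052]
40 0 [array([-0.89 ,  0.737,  0.052,  1.434,  0.456,  0.624]), array([-0.89 ,  0.832, -0.007,  1.28 ,  0.456,  0.624]), array([-0.606,  0.643, -0.393,  0.938,  0.587,  0.915]), array([-0.272,  0.545, -0.572,  0.617,  0.682,  1.314])]
40 180 [array([-0.89 ,  0.737,  0.052,  1.434,  0.456, -2.518]), array([-0.89 ,  0.832, -0.007,  1.28 ,  0.456, -2.518]), array([-0.606,  0.643, -0.393,  0.938,  0.587, -2.227]), array([-0.272,  0.545, -0.572,  0.617,  0.682, -1.827])]
40 90 [array([-0.89 ,  0.737,  0.052,  1.434,  0.456,  2.195]), array([-0.89 ,  0.832, -0.007,  1.28 ,  0.456,  2.195]), array([-0.606,  0.643, -0.393,  0.938,  0.587,  2.485]), array([-0.272,  0.545, -0.572,  0.617,  0.682,  2.885])]
40 -90 [array([-0.89 ,  0.737,  0.052,  1.434,  0.456, -0.947]), array([-0.89 ,  0.832, -0.007,  1.28 ,  0.456, -0.947]), array([-0.606,  0.643, -0.393,  0.938,  0.587, -0.656]), array([-0.272,  0.545, -0.572,  0.617,  0.682, -0.256])]
45 0 [array([-0.91 ,  0.799,  0.108,  1.519,  0.493,  0.568]), array([-0.91 ,  0.895,  0.058,  1.373,  0.493,  0.568]), array([-0.638,  0.6
[... 3865 characters left out ...]
 [array([-0.969,  1.061,  0.334,  1.875,  0.602, -2.815]), array([-0.969,  1.171,  0.336,  1.768,  0.602, -2.815]), array([-0.729,  0.963, -0.168,  1.357,  0.802, -2.639]), array([-0.429,  0.834, -0.435,  0.943,  1.015, -2.292])]
65 90 [array([-0.969,  1.061,  0.334,  1.875,  0.602,  1.897]), array([-0.969,  1.171,  0.336,  1.768,  0.602,  1.897]), array([-0.729,  0.963, -0.168,  1.357,  0.802,  2.074]), array([-0.429,  0.834, -0.435,  0.943,  1.015,  2.421])]
65 -90 [array([-0.969,  1.061,  0.334,  1.875,  0.602, -1.244]), array([-0.969,  1.171,  0.336,  1.768,  0.602, -1.244]), array([-0.729,  0.963, -0.168,  1.357,  0.802, -1.068]), array([-0.429,  0.834, -0.435,  0.943,  1.015, -0.721])]
```

```bash
python3 - <<'E'
from h import *; from cell import *
import cv2
np.set_printoptions(precision=4,suppress=True)
grab(30)
movep(list(W(-.39,.003,.09)),list(rot(57)))
s=get_state(); print(s["clock"],s["position"],s["finger_gap"],s["contact_force"])
f=grab_frame("wrist"); cv2.imwrite("pics/w1.png",f["img"][:,:,::-1])
f=grab_frame("top"); cv2.imwrite("pics/t1.png",f["img"][:,:,::-1])
f=grab_frame("scene"); cv2.imwrite("pics/s1.png",f["img"][:,:,::-1])
E
```

```text
3.4 [ 0.4696 -0.2841  0.1425] 0.004648735948694449 [ 0.3599  0.4877 -0.1062]
```

View pics/w1.png

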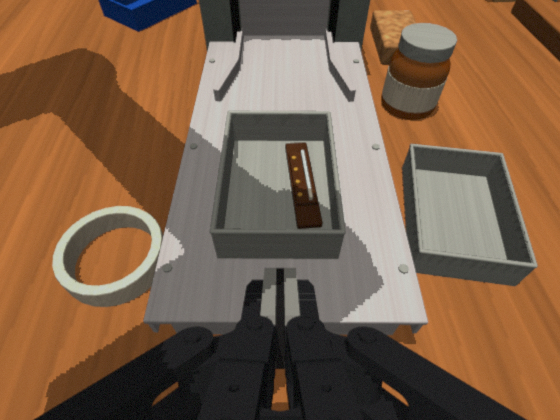

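View pics/t1.png

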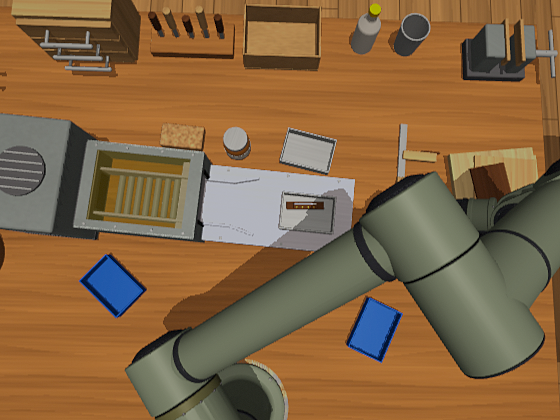

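View pics/s1.png

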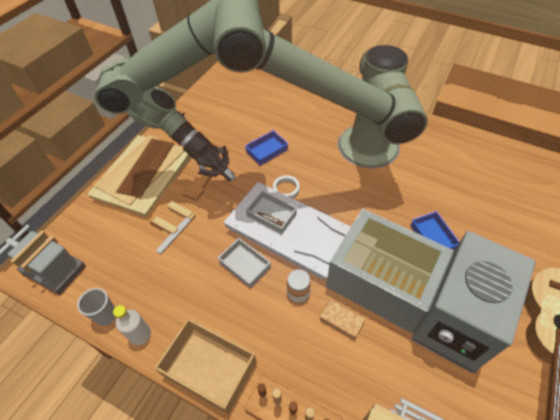

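```bash
python3 - <<'E'
from h import *; from cell import *
import cv2
np.set_printoptions(precision=4,suppress=True)
print(move_l(list(W(-.36,.002,.015)),0.1,until_force=6))
s=get_state(); print(s["clock"],s["position"],s["contact_force"])
if s["position"][2]<.075:
    print(move_l(list(W(-.20,.001,.015)),0.06,until_force=15))
    s=get_state(); print(s["clock"],s["position"],s["contact_force"])
f=grab_frame("wrist"); cv2.imwrite("pics/w2.png",f["img"][:,:,::-1])
E
```

```text
False
4.5083 [ 0.4733 -0.2538  0.0675] [-0.1386  0.131  -0.3288]
False
7.325 [ 0.4858 -0.094   0.067 ] [ 0.377  -0.679  -1.0453]
```

View pics/w2.png

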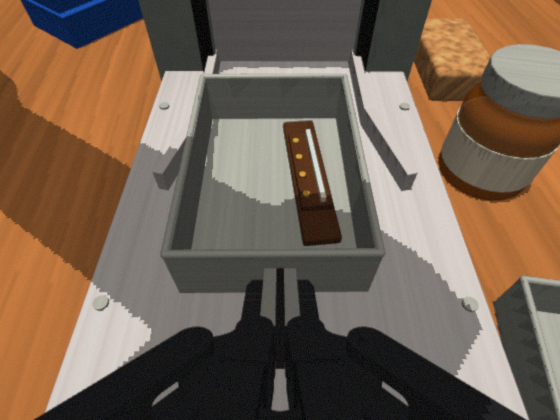

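```bash
python3 - <<'E'
from h import *; from cell import *
import cv2
np.set_printoptions(precision=4,suppress=True)
print(move_l(list(W(-.10,-.001,.015)),0.06,until_force=15))
s=get_state(); print(s["clock"],s["position"],s["contact_force"])
f=grab_frame("wrist"); cv2.imwrite("pics/w3.png",f["img"][:,:,::-1])
f=grab_frame("scene"); cv2.imwrite("pics/s3.png",f["img"][:,:,::-1])
E
```

```text
False
9.1917 [0.4951 0.0056 0.0671] [-0.2522 -0.4617 -0.2903]
```

View pics/w3.png

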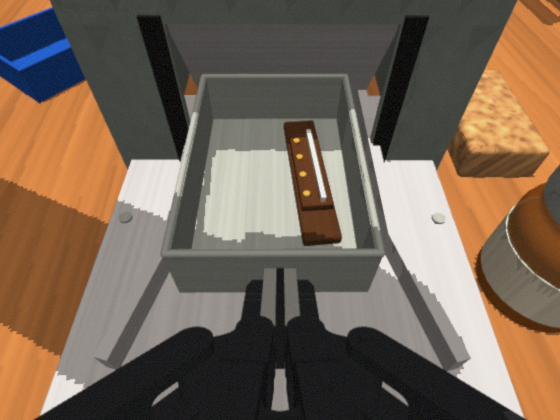

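View pics/s3.png

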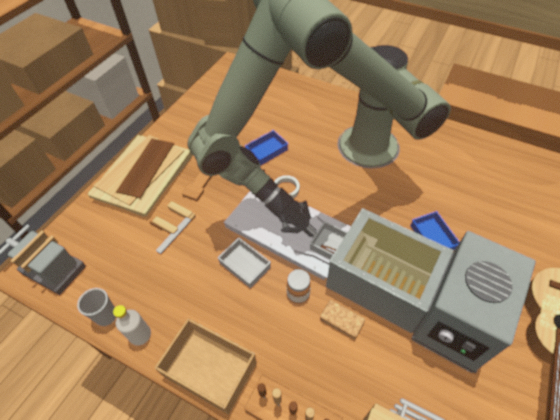

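```bash
python3 - <<'E'
from h import *; from cell import *
import cv2
np.set_printoptions(precision=4,suppress=True)
print(move_l(list(W(-.03,-.001,.015)),0.06,until_force=15))
s=get_state(); print(s["clock"],s["position"],s["contact_force"])
f=grab_frame("wrist"); cv2.imwrite("pics/w4.png",f["img"][:,:,::-1])
f=grab_frame("scene"); cv2.imwrite("pics/s4.png",cv2.resize(f["img"][150:330,240:480,::-1],None,fx=3.3,fy=3.3))
E
```

```text
False
10.6083 [0.5003 0.0754 0.067 ] [ 0.1885 -0.0818 -0.2048]
```

View pics/w4.png

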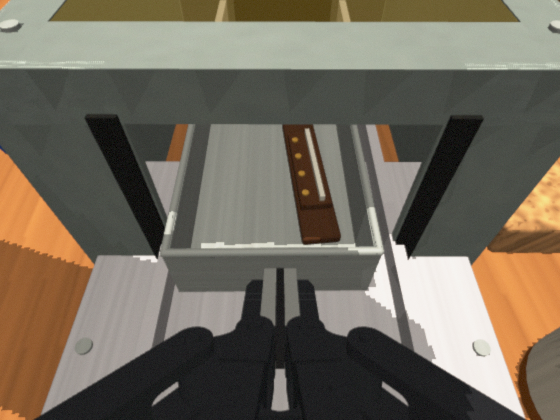

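View pics/s4.png

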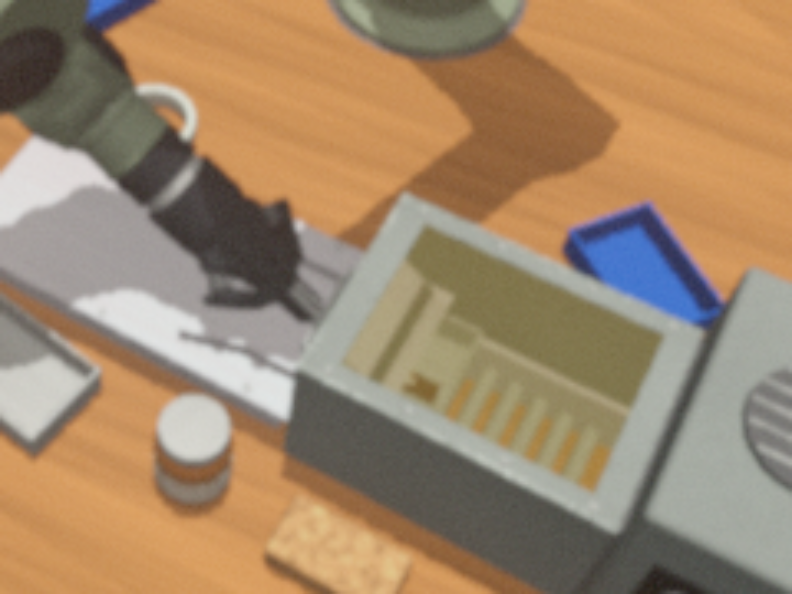

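```bash
python3 - <<'E'
from h import *; from cell import *
import cv2
np.set_printoptions(precision=4,suppress=True)
print(move_l(list(W(.02,-.001,.015)),0.05,until_force=12))
s=get_state(); print(s["clock"],s["position"],s["contact_force"])
sleep(.4)
f=grab_frame("wrist"); cv2.imwrite("pics/w5.png",f["img"][:,:,::-1])
f=grab_frame("scene"); cv2.imwrite("pics/s5.png",cv2.resize(f["img"][150:330,240:480,::-1],None,fx=3.3,fy=3.3))
E
```

```text
False
11.8583 [0.504  0.1252 0.067 ] [-0.3306  0.4473  0.4541]
```

View pics/w5.png

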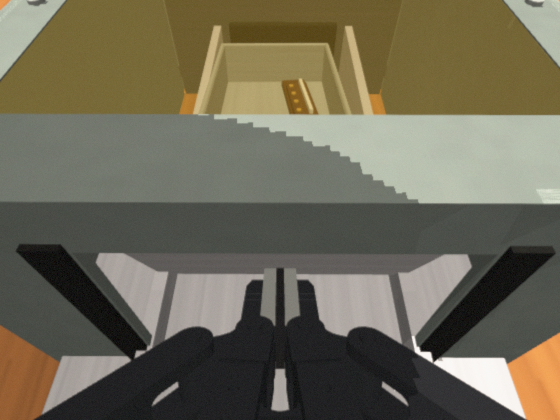

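View pics/s5.png

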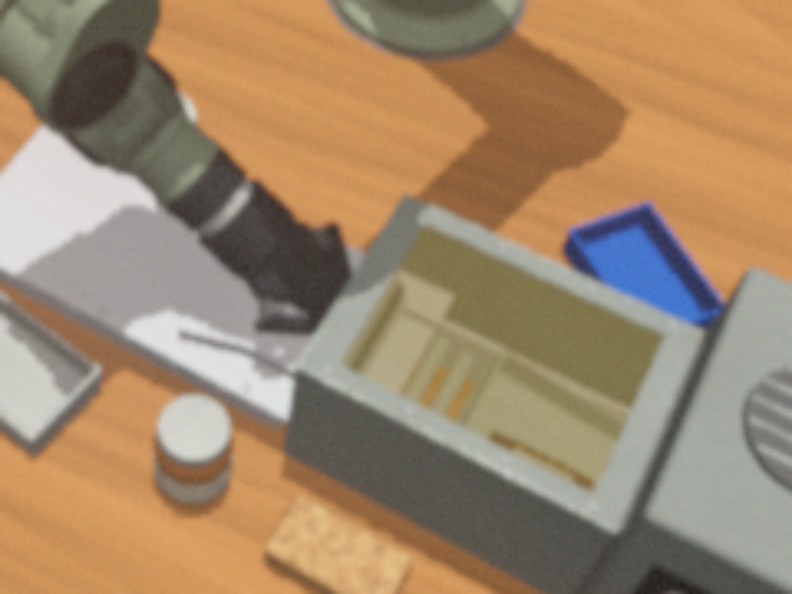

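The tray rolled to the stop. Withdraw straight back.

```bash
python3 - <<'E'
from h import *; from cell import *
import cv2
np.set_printoptions(precision=4,suppress=True)
print(move_l(list(W(-.16,-.001,.017)),0.08))
move_l(list(W(-.19,-.001,.11)),0.12)
sleep(1)
s=get_state(); print(s["clock"],s["position"],s["contact_force"])
f=grab_frame("wrist"); cv2.imwrite("pics/w6.png",f["img"][:,:,::-1])
f=grab_frame("scene"); cv2.imwrite("pics/s6.png",cv2.resize(f["img"][150:330,240:480,::-1],None,fx=3.3,fy=3.3))
f=grab_frame("top"); cv2.imwrite("pics/t6.png",f["img"][:,:,::-1])
E
```

```text
False
16.725 [ 0.4885 -0.0841  0.162 ] [ 0.1106 -0.5678 -1.3098]
```

View pics/w6.png

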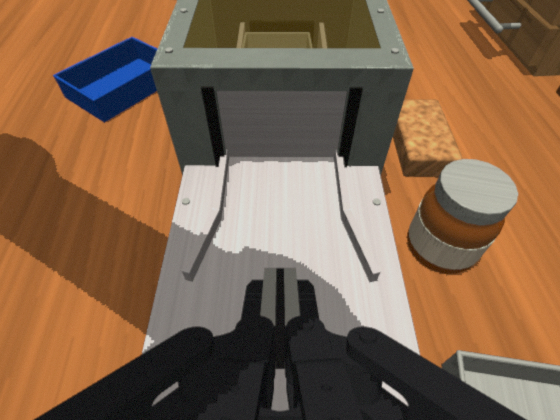

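View pics/s6.png

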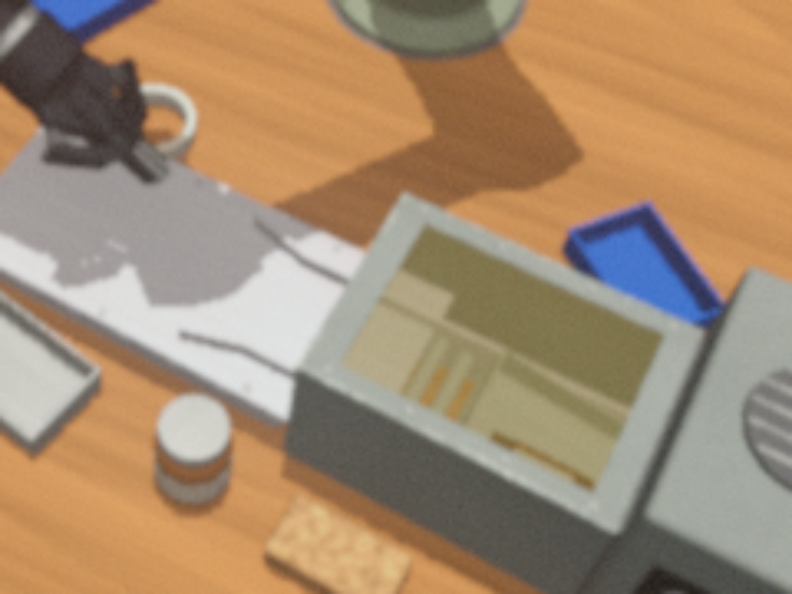

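View pics/t6.png

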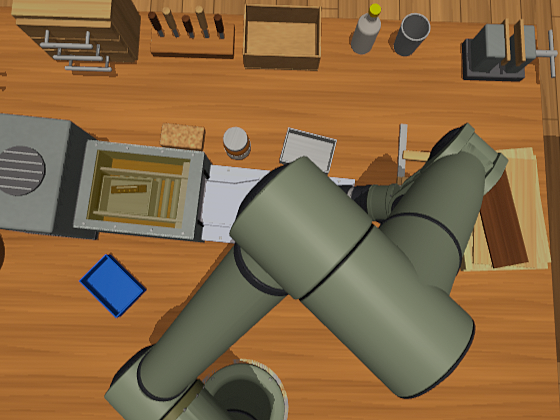

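```bash
python3 -c "
from cell import *
sign_off(); print(get_state()['clock'])"
```

```text
the job is handed in; nothing more can be done
the job is handed in; nothing more can be done
```

The tray with the bridge is in the curing cabinet and the flap is shut behind it. I handed the job in at about 17 s of the 43 s allowed; no verdict is reported.

**What I did:** I took the grey tray on the in-feed table, at top-camera pixel (307, 213). I left alone the empty grey tray at (308, 150) and the blue ones at (375, 329) and (113, 285). With the fingers shut and tilted 57° toward the feed, I pushed the tray's back wall low down, through the guides and flap, until it tipped onto the rollers. Then I drew the fingers straight back and raised them clear.

**Last checks:**
- **Tray and bridge:** the top view shows the tray resting against the far end of the rollers, with the bridge lying in it at about (128, 190).
- **Flap:** the wrist view shows it hanging across the whole mouth, at about (280, 120). I judged this by eye and did not measure the angle.
- **Other things:** the jar, sanding block, tape roll and empty tray look unmoved. The arm hid part of the cam clamp and neck blank in the last top view, but it never came near them.
- **Forces:** the readings I took between moves stayed under about 1.5 N, and none of the pushes hit its force stop.
- **Disagreement:** the top and scene cameras differed by 3–7 mm on the table and tray positions. I used the average, and the wrist view then put mid-lane another 2–3 mm to the right, which was within the guide clearance.

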